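Clamp a terminal strip in the test block and lock the lever

ROBOT

A 7-joint arm with a two-finger parallel gripper is mounted at the origin on a cart in front of the work surface, level with it; the furniture and walls round the work are solid. World frame = base frame: x ahead of the robot, y to its left, z up, the work surface at z = 0. Lengths are in m, angles in rad, forces in N, time in s.
With the tool pointing down it reaches from about 0.35 to 0.9 m from the base axis. Payload 8.1 kg.
Tool frame: the origin (TCP) lies at the very end of the fingers, on their centre line; the grasp point (between the pads) lies 19 mm behind it (grasp_offset is the distance from the TCP to the grasp point, in m); z points along the fingers, y is the line along which they close (so a half turn about z gives the same grasp; the last joint's range is limited). The gripper opens to 92 mm and grips with 3 to 60 N. Pads are 19 mm wide; open, the fingers measure 130 mm over their backs; the gripper's body (75 mm by 190 mm) begins 47 mm behind the grasp point.
Start: joints at [1.001, 0.434, 0.025, 1.573, -0.012, 1.134, -0.075], TCP at [0.281, -0.558, 0.227] pointing down, gripper open.
Joint ranges: [-2.62, 2.62], [-0.44, 2.09], [-1.27, 1.32], [0.08, 2.57], [-1.32, 4.46], [0.12, 2], [-2.74, 2.74]. Speed limits (rad/s): [2.22, 2.22, 3.01, 3.01, 3.14, 3.14, 3.14].

INTERFACE

Orientations are given as a rotation vector (axis times angle).
In Python, from cell import observe, get_image, camera_params, sign_off, silhouettes, grasp_offset gives the robot as it stands. The module is installed in compiled form; this text tells all that it offers.
- The arm moves only by the tool jog_arm, never from a script. Its argument "motion" is a list that holds one entry, the list of rows, each a list of 7 numbers: the shift along the tool's x, y, z in m, then the turn, a rotation vector about the tool's x, y, z in rad, then the closure, from -1 (fully open) to 1 (shut), so that 0 is half open. In form: [[[dx, dy, dz, wx, wy, wz, hand], ...]]. A call has 1 to 10 rows; each row is the pose to reach, as a shift and turn from the pose commanded when the call began, along the tool's axes at that moment; what a row does not reach only later rows make up. A row lasts 1/12 s, in which the tool goes at most 41.7 mm and 7.16 degrees, less where a joint would pass 70% of its speed; a pose out of reach is approached as far as the arm can. A call with a gripper value outside its range is refused whole. The fingers move at their own pace and stop on an object; "force" is the grip in N (left out, the last holds). Time passes only in rows, so rows that repeat a pose let the fingers close. It gives the time, the measured TCP pose, the force, the opening and the grip force at its end, in the units of the state.
- observe(): the state, without advancing time (a new reading comes with each control period).
- get_image(name): name is "side" or "top"; returns the picture (384x512x3 uint8, red, green, blue); there is no depth.
- camera_params(name): a dict with "vertical_fov" (degrees; the focal length in pixels is half the picture's height over the tangent of half this angle, whatever the lens; pixels are square), "cx", "cy" (the principal point, pixels), "T" (4x4, takes a point from camera to world coordinates). Camera axes: x right, y down, z forward; pixel columns grow to the right and rows downward; lengths in m; the calibration is good to about 2 mm. A picture is of the moment at which its call begins. camera_params takes no time and is no camera call.
- sign_off(): hands the job in; it is judged then, once.
Trained networks look in the newest picture that a camera, given by its name, has taken for a name from the list of things; names that differ only in an ending like _2 or _b are one class to them, and where a whole thing is asked for, a point or a joint stands for the part that bears it (a point fixed in the world has none). Each returns a list of dicts, best first, with "p" (0 to 1); they miss things now and then, are a little off and sometimes report something else, mostly with a low value. They report only what shows in the picture. A call takes as long as a camera call. They do not tell look-alikes from the thing itself.
- silhouettes(query, camera): "mask" (384x512 bool, what is visible of it) and "pixel" ([column, row] in pixels, amid what is visible of it).
The state is a dict: "clock": time; "joints": joint angles; "dq": joint speeds; "joint_efforts": joint torques, N m; "position": TCP position; "ee_rot": TCP orientation; "force": force on the tool from outside, world axes, zero at the start; "ft_torque": the same for the moment, N m; "width": opening from 0.0 (shut) to 1.0 (fully open); "gripper_force": force on a finger pad.
Only numpy, scipy, OpenCV 4.12 (cv2) and the standard library are available. Lean on these libraries where they do the work, as an engineer would, in place of code of your own. Each camera call takes 0.05 s, during which the arm holds its last target. There are 200 camera calls.

TASK

A terminal strip lies ready in the open electrical test block. Swing the clamp lever down onto the strip, then push the yellow quarter-turn wing in (turn it clockwise little by little, pressing lightly each time, until it finds its hidden slot and drops) and turn it on clockwise until it stops square across the lever, so that the lever stays fully shut by itself. The strip must stay in its nest, and the loose things around must not be pushed away.

Things in the scene. Friction and masses are not known exactly. Their poses are not given: they have to be found in the camera images.
- block: Fixed test block: aluminium base 92 x 180 x 12 mm, hinge clevis near its +y end, black nest in the middle, grey receptacle cylinder (49 mm across, top at z = 52) at y = -52. Origin: centre of its underside; x across, y along it (the shut lever points to -y), z up; only position and yaw vary. Hinge line: along x at y = 68, z = 58. Nest at y = 3. Shut lever: z = 54 to 62, ends at y = -129 (mm).
- lever (a joint): Angle of the clamp lever, rad: 0 shut and level over the block, pi/2 upright, up to 1.95 leaning back; starts at 1.55 to 1.9. Stiff hinge (0.2 N m): it stays where it is left. Below about 0.12 the sprung black contact head presses on the strip; let go there, the lever rests or rises to 0.07 to 0.12. Holding it at 0 takes about 9 N at the wing.
- lever_hinge (a point): Point on the hinge line, in the middle of the lever's width, 58 mm above the underside of the block.
- lever_grip (a point): Centre of the lever's red grip, 172 mm from the hinge line: 20 mm wide (along the hinge line), 15 mm thick, 50 mm long, so the lever ends 197 mm from the hinge. Pinched lightly across its width (20 to 30 N) it pivots between the fingers while they follow the arc. Axes: y along the lever towards the hinge, z out of its upper face.
- stud (a joint): How far the quarter-turn stud is pushed into the lever, m: 0 sprung out, 0.012 fully in; spring 2 N to start, 8 N fully in. Pressed with its cross key blocked on the key plate, it stops near 0.005 with the lever at 0.03 to 0.04; in line with the slot it drops to 0.011 or more as the lever goes to 0. Turned over 0.3 rad past the slot, the key holds stud and lever down.
- wing (a joint): Turn of the yellow wing, rad, growing clockwise seen from above the shut lever: 0 along the lever, 1.571 square across it (end stop, locked), lower stop -0.6; starts at -0.35 to 0. The key plate's slot is hidden under the receptacle's black dust seal, set by hand: it lies somewhere from 0.05 to 0.85, and the stud's cross key passes only within about 0.12 rad of it.
- wing_grip (a point): Centre of the yellow wing: a flat grip 48 mm long (its y), 11 mm thick (its x), 24 mm high (its z), to be pinched firmly (about 60 N) across its 11 mm; on a stem 120 mm from the hinge line, 28 to 52 mm over the lever's mid-plane when sprung out. Its centre above the block's underside: 98 mm sprung out with the lever shut, 97 mm with the key blocked on the key plate, 86 mm fully in.
- strip_center (a point): Centre of the white terminal strip (70 x 22 mm, 16 mm high with small screw heads on top), loose in the nest, its length across the block.
- nest (a point): Where the strip's centre belongs in the nest; the nest's walls leave about 2 mm round the strip and stand 10 mm high.
- spare_strip: A second white terminal strip, 70 x 22 x 20 mm, loose on the black carrier board beside the hinge end; origin under its centre. Bystander.
- gauge: Plug gauge, 129 mm long, 19 mm thick, loose on the carrier board off the other end; origin under its centre. Bystander.
- tape: Blue tape roll, 80 mm across, 24 mm high, loose on the front strip of the bench; origin under its centre. Bystander.
- cutters: Side cutters with red grips, 128 x 67 x 13 mm, loose on the front strip; origin under its centre. Bystander.
- bin: Open blue bin of screws, 150 x 104 x 66 mm, loose on the front strip at the left; origin under its centre. Bystander.
Things that resemble listed ones, but are neither listed nor needed, are in the scene too. What is shaped like the part that bears strip_center but orange is not meant.

How it is judged:
On the way, in this order (a step that is already met when the one before it is completed fails the run):
1. the lever is swung down until its contact head is at the strip (value of joint lever below 0.16 rad), for 0.2 s.
2. the stud is pushed in through the slot, with the lever down (value of joint stud above 0.0095 m and value of joint lever below 0.03 rad), for 0.1 s.
At the end, for the whole second after the job is handed in: The lever stays shut (within 0.03 rad) with nothing touching it, the stud is in (over 9.5 mm), the wing stands across the lever (past 1.35 rad), and the strip lies in its nest within 6 mm (all of step 2 and value of joint wing above 1.35 rad and distance between strip_center and nest below 0.006 m).
It fails at once if a loose thing beside the block is pushed more than 30 mm (distance of any of spare_strip, gauge, tape, cutters, bin from where it was at the start of the episode above 0.03 m).
It also fails if it takes over 58 s, if anything falls off the work surface, if the arm or the gripper's body presses on something with over 40 N, if the wrist force passes 120 N, or if a joint passes its speed limit or range.

## Working session

There is one attempt and no reset: what is moved stays moved. The work goes in short steps, Python scripts to look and compute and a tool call to move; the robot and the scene stay as the last step left them, time stands still between calls to the robot, and variables do not carry over. Pictures are saved under pics/ and viewed, at most 10 in all, crops included, and the job is handed in when it is done.

Besides the shell and the picture viewer there is one more tool, called as name(argument=value, ...) on one line, values as JSON. jog_arm: Moves the arm, as the interface text tells. Its arguments: {"type":"object","properties":{"motion":{"type":"array"},"force":{"type":"number"}},"required":["motion"]}

```bash
mkdir -p pics; cat > h.py <<'E'
import numpy as np, cv2
from cell import *
def cam(n):
    p=camera_params(n); f=192/np.tan(np.radians(p["vertical_fov"])/2); return f,p["cx"],p["cy"],np.array(p["T"])
def proj(n,P):
    f,cx,cy,T=cam(n); q=(np.asarray(P)-T[:3,3])@T[:3,:3]; return np.array([cx+f*q[...,0]/q[...,2],cy+f*q[...,1]/q[...,2]]).T
def onz(n,px,z):
    f,cx,cy,T=cam(n); d=T[:3,:3]@np.array([(px[0]-cx)/f,(px[1]-cy)/f,1]); o=T[:3,3]; return o+d*(z-o[2])/d[2]
def save(n,name,crop=None,s=1):
    im=get_image(n)
    if crop: x0,y0,x1,y1=crop; im=im[y0:y1,x0:x1]
    im=cv2.resize(im,None,fx=s,fy=s,interpolation=cv2.INTER_CUBIC); cv2.imwrite("pics/"+name+".png",im[...,::-1])
E
python3 - <<'E'
from h import *
a=get_image("top");b=get_image("side")
cv2.imwrite("pics/a.png",cv2.resize(a,(768,576))[...,::-1]);cv2.imwrite("pics/b.png",cv2.resize(b,(768,576))[...,::-1])
for c in("top","side"):
    print(c,np.round(cam(c)[3],3).tolist())
    for q in("block","lever","wing","strip_center","gauge","spare_strip"):
        for r in silhouettes(q,c)[:3]: print(q,round(r["p"],2),np.round(r["pixel"]),r["mask"].sum())
o=observe();print({k:np.round(v,3) for k,v in o.items()}, grasp_offset)
E
```

```text
top [[0.028, -0.986, 0.163, 0.338], [-1.0, -0.029, -0.005, 0.131], [0.009, -0.162, -0.987, 1.513], [0.0, 0.0, 0.0, 1.0]]
block 0.9 [274. 193.] 1466
lever 0.68 [251. 185.] 461
wing 0.66 [240. 184.] 67
strip_center 0.58 [215. 239.] 238
strip_center 0.53 [355. 241.] 102
strip_center 0.51 [280. 197.] 172
gauge 0.76 [342. 165.] 178
spare_strip 0.53 [241. 182.] 56
spare_strip 0.5 [217. 179.] 145
side [[-0.859, -0.21, 0.467, -0.02], [-0.512, 0.314, -0.8, 1.159], [0.021, -0.926, -0.377, 0.633], [0.0, 0.0, 0.0, 1.0]]
block 0.63 [255. 208.] 1421
lever 0.85 [250. 184.] 610
wing 0.52 [243. 186.] 123
strip_center 0.64 [267. 210.] 58
strip_center 0.62 [335. 200.] 115
strip_center 0.35 [236. 290.] 2351
gauge 0.66 [266. 190.] 79
spare_strip 0.7 [212. 239.] 112
spare_strip 0.59 [250. 186.] 581
{'clock': np.float64(0.7), 'joints': array([ 1.001,  0.434,  0.025,  1.573, -0.012,  1.134, -0.075]), 'dq': array([ 0.   , -0.   ,  0.001,  0.001,  0.   , -0.001, -0.   ]), 'joint_efforts': array([-1.0000e-03, -6.6750e+01,  9.8300e-01, -3.1476e+01, -6.1000e-02,
        3.3000e-02, -0.0000e+00]), 'position': array([ 0.281, -0.558,  0.227]), 'ee_rot': array([ 3.056,  0.726, -0.   ]), 'force': array([-0.412,  0.101, -0.821]), 'ft_torque': array([-0.015, -0.014, -0.011]), 'gripper_force': np.float64(0.0), 'width': np.float64(1.002)} 0.0188
```

View pics/a.png

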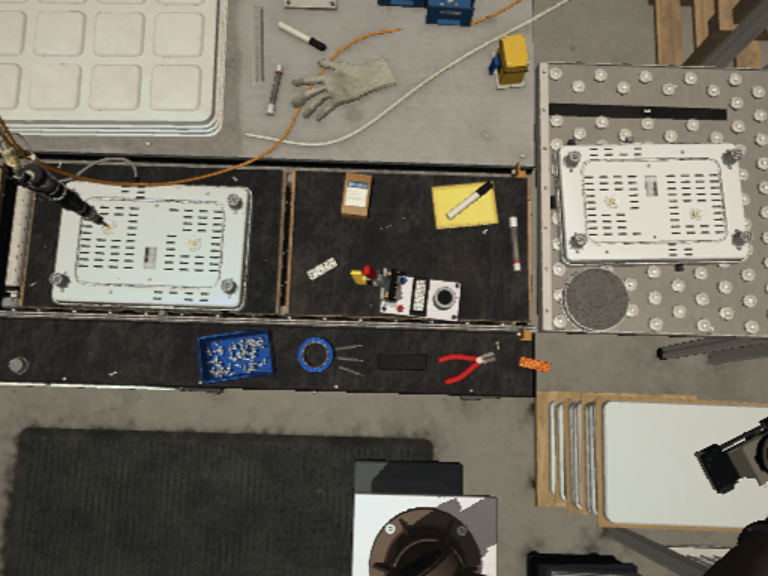

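View pics/b.png

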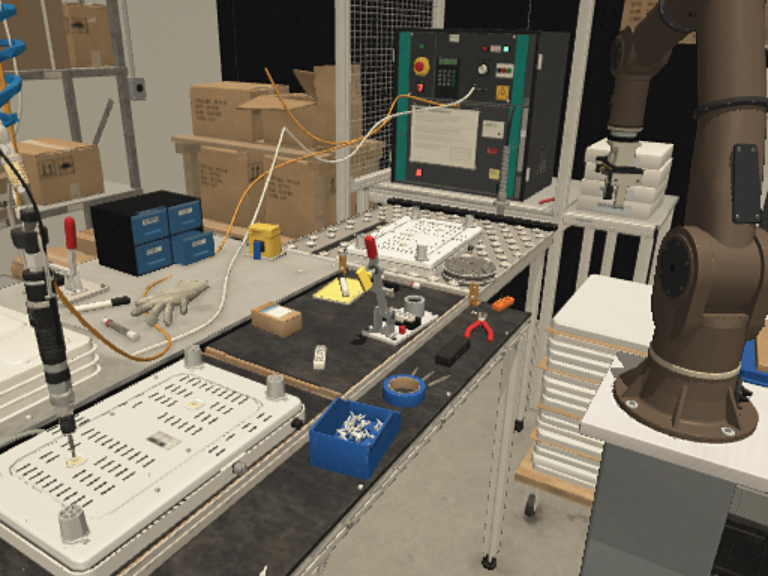

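The top image shows the block at about (282,198) native, with the lever (red grip at 246,181) at its left, hinge end. In the side image the upright lever is at (250,180). There are several strip candidates. The white one in the nest at top (280,197) fits. The one at (215,239) is the tape, (355,241) is the orange decoy, and (214,179) is the spare strip. I'll confirm with a crop.

```bash
python3 - <<'E'
from h import *
a=get_image("top")[165:220,225:320];b=get_image("side")[145:245,205:305]
A=cv2.resize(a,(790,457),interpolation=cv2.INTER_CUBIC);B=cv2.resize(b,(600,600),interpolation=cv2.INTER_CUBIC)
cv2.imwrite("pics/c.png",A[...,::-1]);cv2.imwrite("pics/d.png",B[...,::-1])
for n in("top","side"):print(n,cam(n)[:3])
print(onz("top",(214,179),.02),onz("top",(282,198),.012),onz("top",(343,164),.01),onz("top",(235,241),0),onz("top",(310,244),0))
E
```

```text
top (np.float64(435.5421051223371), 251.2039253342411, 199.42822673481868)
side (np.float64(416.981161423467), 255.4599973201276, 191.62611870420432)
[0.65229624 0.25571024 0.02      ] [0.59334692 0.01608117 0.012     ] [ 0.72254988 -0.19871225  0.01      ] [0.43951093 0.1755135  0.        ] [ 0.4366197  -0.08459798  0.        ]
```

View pics/c.png

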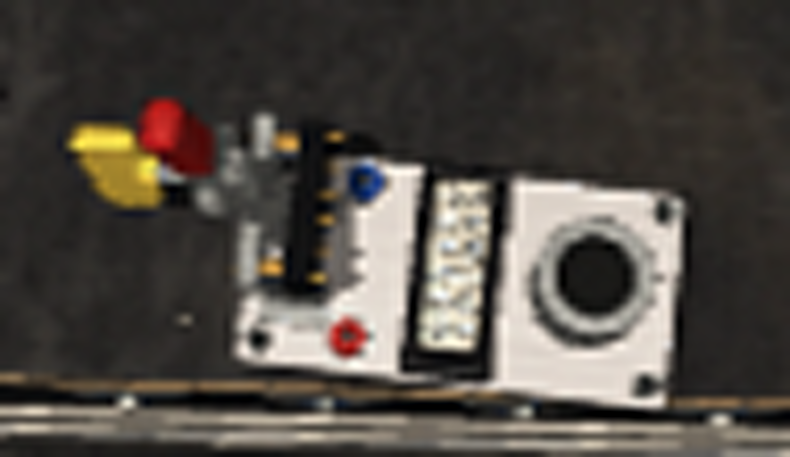

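View pics/d.png

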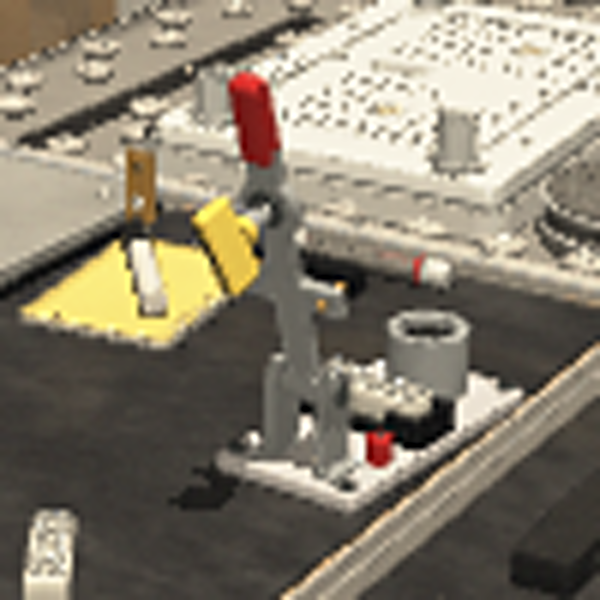

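The crops confirm the target: the white strip in the black nest at top (280,197), the hinge clevis at the left and the receptacle ring at (297,198). The grip and wing lean left. I'll fit the block pose from the corners.

```bash
cat > fit.py <<'E'
from h import *
from scipy.optimize import least_squares
t=lambda p:(225+p[0]/8.316-.4,165+p[1]/8.309-.4)
s=lambda p:(205+p[0]/6-.4,145+p[1]/6-.4)
obs=[("top",(.046,-.09,.012),t((685,195))),("top",(-.046,-.09,.012),t((662,408))),("top",(-.046,.09,.012),t((237,360))),("top",(0,-.052,.052),t((594,277))),
("side",(-.046,.09,.012),s((350,497))),("side",(.046,.09,.012),s((220,457))),("side",(-.046,-.09,.012),s((522,390))),("side",(0,-.052,.052),s((428,326)))]
def L(r,h,a): return (0,.068-r*np.cos(a)+h*np.sin(a)*1.0,.058+r*np.sin(a)+h*np.cos(a))
def W(v,p):
    c,s_=np.cos(v[3]),np.sin(v[3]); return np.array([v[0]+c*p[0]-s_*p[1],v[1]+s_*p[0]+c*p[1],v[2]+p[2]])
def res(v):
    r=[proj(n,W(v,p))-np.array(q) for n,p,q in obs]
    for n,R,h,q in [("side",.172,0,s((254,120))),("side",.120,.040,s((230,247))),("top",.120,.040,t((118,168)))]:
        r.append(proj(n,W(v,L(R,h,v[4])))-np.array(q))
    return np.concatenate([*r,[v[2]/.003*.3]])
f=least_squares(res,[.593,.016,0,-.1,1.7],loss="soft_l1",x_scale=[.1,.1,.1,1,1])
v=f.x
if __name__=="__main__":
    print(v.round(4));print(res(v)[:-1].reshape(-1,2).round(1))
    print("hinge",W(v,(0,.068,.058)),"grip",W(v,L(.172,0,v[4])),"wing",W(v,L(.12,.04,v[4])),"gripshut",W(v,L(.172,0,0)),"wingshut",W(v,L(.12,.04,0)))
E
python3 fit.py
```

```text
[ 0.593   0.0245  0.0119 -0.0887  1.8699]
[[-0.  -0.5]
 [ 0.2 -0.1]
 [-0.6 -0.5]
 [ 0.  -0.7]
 [ 0.7  0.6]
 [-0.4 -0.6]
 [ 1.3  0. ]
 [ 0.6  0.4]
 [ 0.7  0.1]
 [-0.1  0.2]
 [-0.3 -0.5]]
hinge [0.59900077 0.09220098 0.06989543] grip [0.60348795 0.14267798 0.23426069] wing [0.605516   0.16549183 0.17278374] gripshut [ 0.5837708  -0.07912342  0.06989543] wingshut [ 0.58837521 -0.02732767  0.10989543]
```

```bash
cat >> h.py <<'E'
from scipy.spatial.transform import Rotation as Ro
def Rt(th,phi=0):
    return Ro.from_matrix(np.array([[np.cos(th),np.sin(th),0],[np.sin(th),-np.cos(th),0],[0,0,-1]]))*Ro.from_rotvec([0,phi,0])
def delta(p,R,base=None):
    o=observe(); p0,R0=(o["position"],Ro.from_rotvec(o["ee_rot"])) if base is None else base
    return np.r_[R0.inv().apply(np.asarray(p)-p0),(R0.inv()*R).as_rotvec()].round(4)
E
python3 - <<'E'
from fit import *
th=np.pi/2+v[3]
g=W(v,L(.180,0,v[4]));print(g)
print(delta(g+[0,0,.12],Rt(th)))
E
```

```text
[0.60369666 0.14502575 0.24190559]
[ 6.0440e-01 -4.8290e-01 -1.3520e-01  1.0000e-04  0.0000e+00 -1.0154e+00]
```

jog_arm(motion=[[[0.03, -0.024, -0.03, 0, 0, -0.1, -1], [0.06, -0.048, -0.06, 0, 0, -0.2, -1], [0.09, -0.07, -0.09, 0, 0, -0.3, -1], [0.12, -0.096, -0.12, 0, 0, -0.4, -1], [0.15, -0.12, -0.135, 0, 0, -0.5, -0.5], [0.18, -0.144, -0.135, 0, 0, -0.6, -0.3], [0.21, -0.168, -0.135, 0, 0, -0.7, -0.3], [0.24, -0.192, -0.135, 0, 0, -0.8, -0.3], [0.27, -0.216, -0.135, 0, 0, -0.9, -0.3], [0.3, -0.24, -0.135, 0, 0, -1.015, -0.3]]])

```text
clock: 1.63
position: [0.4379, -0.2149, 0.3623]
ee_rot: [2.313, 2.125, 0.0]
force: [1.7, -0.5, 0.1]
width: 0.664
gripper_force: 0.0
```

```bash
python3 - <<'E'
from fit import *
g=W(v,L(.180,0,v[4]));o=observe()
print(o["position"],o["joints"].round(2),delta(g+[0,0,.12],Rt(np.pi/2+v[3])))
E
```

```text
[ 0.43792099 -0.21493029  0.36228163] [ 0.64  0.14 -0.34  1.65  0.05  1.36  0.21] [3.727e-01 1.347e-01 3.000e-04 1.100e-03 7.000e-04 4.000e-03]
```

jog_arm(motion=[[[0.04, 0.0145, 0, 0, 0, 0, -0.3], [0.08, 0.029, 0, 0, 0, 0, -0.3], [0.12, 0.0435, 0, 0, 0, 0, -0.3], [0.16, 0.058, 0, 0, 0, 0, -0.3], [0.2, 0.0725, 0, 0, 0, 0, -0.3], [0.24, 0.087, 0, 0, 0, 0, -0.3], [0.28, 0.1015, 0, 0, 0, 0, -0.3], [0.32, 0.116, 0, 0, 0, 0, -0.3], [0.35, 0.1265, 0, 0, 0, 0, -0.3], [0.372, 0.135, 0, 0, 0, 0, -0.3]]])

```text
clock: 2.47
position: [0.6054, 0.1464, 0.3613]
ee_rot: [-2.313, -2.123, -0.001]
force: [-1.1, -0.0, 0.1]
width: 0.646
gripper_force: 0.0
```

```bash
python3 - <<'E'
from fit import *
g=W(v,L(.180,0,v[4]));o=observe()
print(o["position"],o["joints"].round(2),delta(g-[0,0,.019],Rt(np.pi/2+v[3])))
print("proj tip", proj("side",o["position"]),proj("side",g),proj("top",o["position"]),proj("top",g))
im=get_image("side")[100:200,190:310];im2=get_image("top")[130:230,190:310]
cv2.imwrite("pics/e.png",cv2.resize(np.hstack([im,im2]),(792,330),interpolation=cv2.INTER_CUBIC)[...,::-1])
E
```

```text
[0.60539622 0.14643631 0.36128668] [ 0.02  0.41 -0.52  1.32  0.2   1.46 -0.58] [-0.0018 -0.0015  0.1384 -0.0007 -0.0019  0.0031]
proj tip [247.05238376 123.17770141] [247.24646036 162.51156529] [244.16723252 170.8400658 ] [244.89096395 180.5177963 ]
```

View pics/e.png

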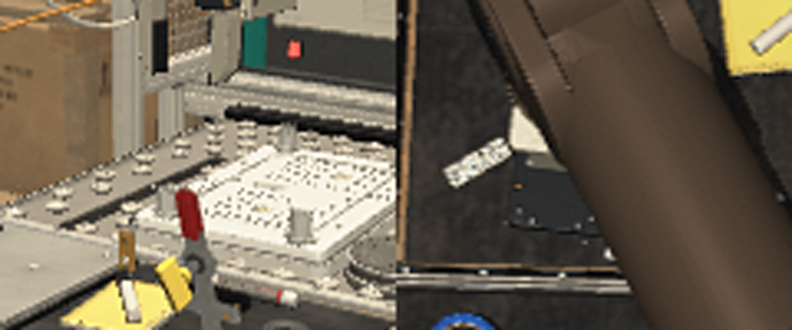

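The side view shows the open fingers above the red grip, at crop (188,210), which is where the projection puts them. Descending to pinch.

jog_arm(motion=[[[-0.001, -0.001, 0.03, 0, 0, 0, -0.3], [-0.002, -0.0015, 0.06, 0, 0, 0, -0.3], [-0.002, -0.0015, 0.09, 0, 0, 0, -0.3], [-0.002, -0.0015, 0.12, 0, 0, 0, -0.3], [-0.002, -0.0015, 0.138, 0, 0, 0, -0.3], [-0.002, -0.0015, 0.138, 0, 0, 0, 1], [-0.002, -0.0015, 0.138, 0, 0, 0, 1], [-0.002, -0.0015, 0.138, 0, 0, 0, 1], [-0.002, -0.0015, 0.138, 0, 0, 0, 1], [-0.002, -0.0015, 0.138, 0, 0, 0, 1]]], force=25)

```text
clock: 3.4
position: [0.6042, 0.1401, 0.2254]
ee_rot: [2.317, 2.119, 0.004]
force: [-0.4, -0.2, 0.1]
width: 0.333
gripper_force: 0.0
```

```bash
python3 - <<'E'
from fit import *
o=observe();print(o["position"],o["force"],o["width"],o["gripper_force"])
R0=Ro.from_rotvec(o["ee_rot"]); b=(o["position"],R0)
G=o["position"]+.0188*(-R0.apply([0,0,1]))
H=W(v,(0,.068,.058)); d=G-H; ey=np.array([-np.sin(v[3]),np.cos(v[3]),0])
al=np.arctan2(d[2],-d@ey); r=np.hypot(d[2],d@ey); print("alpha",al,"r",r)
c=d-(d@ey)*ey; c[2]=0
for i in range(1,19):
    a=al+(0.15-al)*i/18; phi=.45*i/18
    g=H+c+r*(-np.cos(a)*ey+np.sin(a)*np.array([0,0,1])); R=Rt(np.pi/2+v[3],phi)
    print(i,round(a,2),(delta(g+.0188*R.apply([0,0,1]),R,b)).round(3).tolist())
E
```

```text
[0.60422483 0.14007751 0.22543387] [-0.44335455 -0.15694537  0.10835549] 0.3327916266842492 0.0
alpha 1.8401825493879422 r 0.18086123130357426
1 1.75 [-0.016, -0.0, -0.004, 0.003, 0.024, -0.001]
2 1.65 [-0.032, -0.0, -0.006, 0.003, 0.049, -0.001]
3 1.56 [-0.049, -0.0, -0.007, 0.003, 0.074, -0.001]
4 1.46 [-0.065, 0.0, -0.006, 0.003, 0.099, -0.0]
5 1.37 [-0.082, 0.0, -0.003, 0.003, 0.124, -0.0]
6 1.28 [-0.098, 0.0, 0.001, 0.003, 0.149, -0.0]
7 1.18 [-0.113, 0.0, 0.006, 0.003, 0.174, -0.0]
8 1.09 [-0.128, -0.0, 0.014, 0.003, 0.199, -0.0]
9 1.0 [-0.142, -0.0, 0.022, 0.003, 0.224, -0.0]
10 0.9 [-0.156, -0.0, 0.032, 0.003, 0.249, -0.0]
11 0.81 [-0.168, -0.0, 0.043, 0.003, 0.274, -0.0]
12 0.71 [-0.179, -0.0, 0.055, 0.003, 0.299, -0.0]
13 0.62 [-0.19, -0.0, 0.068, 0.003, 0.324, -0.0]
14 0.53 [-0.198, -0.0, 0.082, 0.003, 0.349, -0.0]
15 0.43 [-0.206, -0.0, 0.097, 0.003, 0.374, -0.0]
16 0.34 [-0.212, -0.0, 0.113, 0.003, 0.399, -0.0]
17 0.24 [-0.216, -0.0, 0.129, 0.003, 0.424, -0.0]
18 0.15 [-0.219, -0.0, 0.145, 0.003, 0.449, -0.0]
```

jog_arm(motion=[[[0, 0, 0, 0, 0, 0, 1], [0, 0, 0, 0, 0, 0, 1], [0, 0, 0, 0, 0, 0, 1], [0, 0, 0, 0, 0, 0, 1]]], force=25)

```text
clock: 3.73
position: [0.6053, 0.1397, 0.2249]
ee_rot: [2.318, 2.118, 0.005]
force: [6.2, -1.0, 1.3]
width: 0.219
gripper_force: 25.0
```

jog_arm(motion=[[[-0.016, 0, -0.004, 0, 0.024, 0, 1], [-0.032, 0, -0.006, 0, 0.049, 0, 1], [-0.049, 0, -0.007, 0, 0.074, 0, 1], [-0.065, 0, -0.006, 0, 0.099, 0, 1], [-0.082, 0, -0.003, 0, 0.124, 0, 1], [-0.098, 0, 0.001, 0, 0.149, 0, 1], [-0.113, 0, 0.006, 0, 0.174, 0, 1], [-0.128, 0, 0.014, 0, 0.199, 0, 1], [-0.142, 0, 0.022, 0, 0.224, 0, 1], [-0.142, 0, 0.022, 0, 0.224, 0, 1]]])

```text
clock: 4.57
position: [0.592, -0.0075, 0.2011]
ee_rot: [-2.208, -2.005, -0.249]
force: [1.9, -5.7, 8.6]
width: 0.22
gripper_force: 25.0
```

```bash
cat > arc.py <<'E'
from fit import *
import sys
a1,phi1,n=map(float,sys.argv[1:]);n=int(n)
o=observe();R0=Ro.from_rotvec(o["ee_rot"]); b=(o["position"],R0)
G=o["position"]-.0188*R0.apply([0,0,1])
H=W(v,(0,.068,.058)); d=G-H; ey=np.array([-np.sin(v[3]),np.cos(v[3]),0])
al=np.arctan2(d[2],-d@ey); r=np.hypot(d[2],d@ey); z=R0.apply([0,0,1]);phi0=np.arctan2(z@ey,-z[2]); print("alpha",al,"r",r,"phi",phi0,o["force"].round(1),o["width"],o["gripper_force"])
c=d-(d@ey)*ey; c[2]=0
for i in range(1,n+1):
    a=al+(a1-al)*i/n; phi=phi0+(phi1-phi0)*i/n
    g=H+c+r*(-np.cos(a)*ey+np.sin(a)*np.array([0,0,1])); R=Rt(np.pi/2+v[3],phi)
    print(i,round(a,2),(delta(g+.0188*R.apply([0,0,1]),R,b)).round(3).tolist())
E
python3 arc.py .15 .45 9
```

```text
alpha 0.9628218503682713 r 0.18224139294303418 phi 0.22285714437290693 [ 1.9 -5.7  8.6] 0.21981100787271698 25.010326132178307
1 0.87 [-0.014, 0.0, 0.007, 0.004, 0.025, -0.007]
2 0.78 [-0.028, 0.0, 0.015, 0.004, 0.05, -0.007]
3 0.69 [-0.041, 0.0, 0.024, 0.004, 0.076, -0.007]
4 0.6 [-0.053, 0.0, 0.035, 0.004, 0.101, -0.007]
5 0.51 [-0.064, 0.0, 0.047, 0.004, 0.126, -0.007]
6 0.42 [-0.074, 0.0, 0.059, 0.004, 0.151, -0.007]
7 0.33 [-0.083, 0.0, 0.073, 0.004, 0.177, -0.007]
8 0.24 [-0.091, 0.0, 0.087, 0.004, 0.202, -0.007]
9 0.15 [-0.097, 0.0, 0.102, 0.004, 0.227, -0.007]
```

jog_arm(motion=[[[-0.014, 0, 0.007, 0, 0.025, 0, 1], [-0.028, 0, 0.015, 0, 0.05, 0, 1], [-0.041, 0, 0.024, 0, 0.076, 0, 1], [-0.053, 0, 0.035, 0, 0.101, 0, 1], [-0.064, 0, 0.047, 0, 0.126, 0, 1], [-0.074, 0, 0.059, 0, 0.151, 0, 1], [-0.083, 0, 0.073, 0, 0.177, 0, 1], [-0.091, 0, 0.087, 0, 0.202, 0, 1], [-0.097, 0, 0.102, 0, 0.227, 0, 1], [-0.097, 0, 0.102, 0, 0.227, 0, 1]]])

```text
clock: 5.4
position: [0.5856, -0.079, 0.0777]
ee_rot: [-2.075, -1.884, -0.475]
force: [0.6, -12.6, 0.5]
width: 0.214
gripper_force: 25.0
```

```bash
python3 arc.py .03 .45 4; python3 -c "
from h import *
save('side','f',(205,145,325,235),6)"
```

```text
alpha 0.13689607923754205 r 0.18159636108078708 phi 0.4487790809473234 [  0.6 -12.6   0.5] 0.21448946202265182 25.039492696523666
1 0.11 [-0.003, -0.0, 0.004, 0.004, 0.0, -0.007]
2 0.08 [-0.005, -0.0, 0.008, 0.004, 0.001, -0.007]
3 0.06 [-0.008, -0.0, 0.012, 0.004, 0.001, -0.007]
4 0.03 [-0.01, -0.0, 0.017, 0.004, 0.001, -0.007]
```

View pics/f.png

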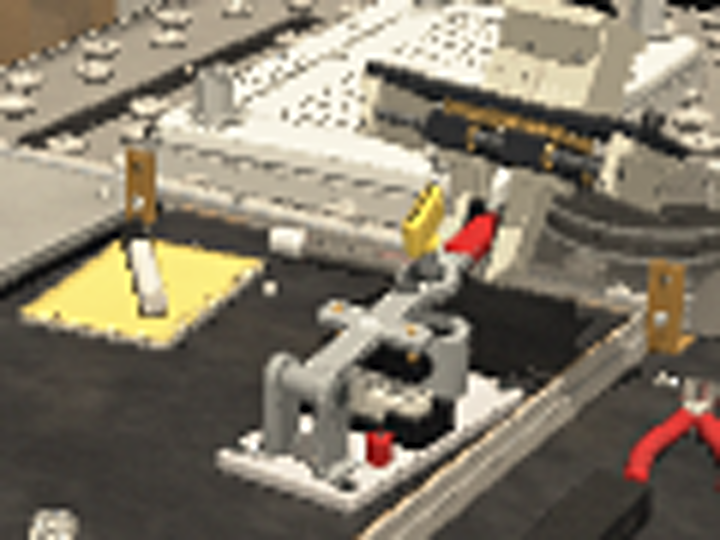

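The lever is nearly down in the fingers (grip at crop (470,235)) and the strip is still in its nest. I'll press on to about 0.06, hold, then release and retreat along the tool axis.

jog_arm(motion=[[[-0.004, 0, 0.006, 0, 0, 0, 1], [-0.007, 0, 0.012, 0, 0, 0, 1], [-0.007, 0, 0.012, 0, 0, 0, 1], [-0.007, 0, 0.012, 0, 0, 0, 1], [-0.007, 0, 0.012, 0, 0, 0, 1], [-0.007, 0, 0.012, 0, 0, 0, 0], [-0.007, 0, 0.012, 0, 0, 0, 0], [-0.007, 0, 0.012, 0, 0, 0, 0], [-0.007, 0, 0.012, 0, 0, 0, 0], [-0.007, 0, 0.012, 0, 0, 0, 0]]])

```text
clock: 6.28
position: [0.5843, -0.0737, 0.067]
ee_rot: [-2.064, -1.89, -0.474]
force: [-0.5, -0.4, 0.3]
width: 0.486
gripper_force: 0.0
```

jog_arm(motion=[[[-0.007, 0, -0.01, 0, 0, 0, 0], [-0.007, 0, -0.04, 0, 0, 0, 0], [-0.007, 0, -0.07, 0, 0, 0, 0], [-0.007, 0, -0.1, 0, 0, 0, 0], [-0.007, 0, -0.13, 0, 0, 0, 0]]])

```text
clock: 6.7
position: [0.5783, -0.1383, 0.1825]
ee_rot: [-2.065, -1.889, -0.474]
force: [0.4, -0.5, -1.5]
width: 0.499
gripper_force: 0.0
```

```bash
python3 - <<'E'
from fit import *
o=observe();print(o["position"],o["joints"].round(2),o["clock"])
im=get_image("side")[145:235,205:325];i2=get_image("top")[150:240,235:335]
cv2.imwrite("pics/g.png",np.hstack([cv2.resize(im,None,fx=3.6,fy=3.6,interpolation=cv2.INTER_CUBIC),cv2.resize(i2,None,fx=3.6,fy=3.6,interpolation=cv2.INTER_CUBIC)])[...,::-1])
for c in("side","top"):
  for q in("wing","lever_grip"):
    for r in silhouettes(q,c)[:2]:
        m=r["mask"];ys,xs=np.nonzero(m);print(c,q,round(r["p"],2),r["pixel"],m.sum(),xs.min(),xs.max(),ys.min(),ys.max(),"cen",xs.mean().round(1),ys.mean().round(1))
for a in(.06,.09,.12,.15):
  for c in("side","top"): print(a,c,"wing",proj(c,W(v,L(.12,.04,a))).round(1),"lend",proj(c,W(v,L(.197,0,a))).round(1),W(v,L(.12,.04,a)).round(4))
E
```

```text
[ 0.57828246 -0.13833684  0.18251904] [ 0.82  0.62 -0.65  1.59 -0.09  1.11  0.21] 6.7
side lever_grip 0.83 [270.7, 196.4] 423 253 288 178 210 cen 271.0 196.0
top wing 0.47 [298.9, 194.5] 46 291 303 192 196 cen 297.5 194.2
top lever_grip 0.73 [284.4, 197.2] 485 259 319 184 205 cen 288.0 195.4
0.06 side wing [276.7 185.2] lend [288.4 188.2] [ 0.5886 -0.0247  0.117 ]
0.06 top wing [297.  194.5] lend [319.5 199.1] [ 0.5886 -0.0247  0.117 ]
0.09 side wing [276.5 184.4] lend [288.4 186.7] [ 0.5887 -0.0233  0.1205]
0.09 top wing [296.7 194.2] lend [319.6 198.8] [ 0.5887 -0.0233  0.1205]
0.12 side wing [276.3 183.6] lend [288.4 185.2] [ 0.5889 -0.0217  0.124 ]
0.12 top wing [296.4 194. ] lend [319.7 198.4] [ 0.5889 -0.0217  0.124 ]
0.15 side wing [276.1 182.8] lend [288.3 183.7] [ 0.589  -0.02    0.1274]
0.15 top wing [296.  193.7] lend [319.8 198.1] [ 0.589  -0.02    0.1274]
```

View pics/g.png

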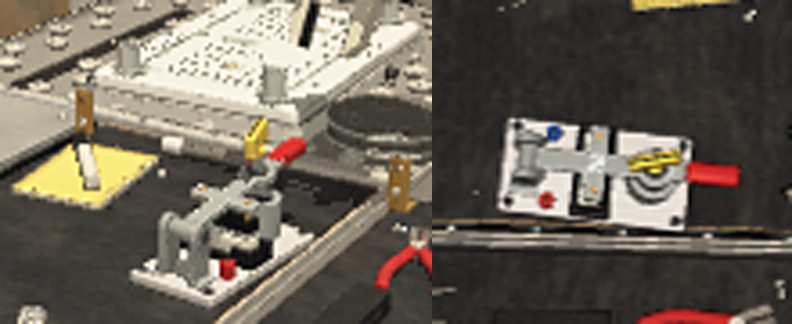

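The lever stays down (the model with an angle near 0.09 matches to under 1 px). The wing at top crop (655,158) is turned slightly counter-clockwise. I'll measure its angle.

```bash
python3 - <<'E'
from fit import *
im=get_image("top");h=cv2.cvtColor(im,cv2.COLOR_RGB2HSV)
m=(h[...,0]>20)&(h[...,0]<35)&(h[...,1]>130)&(h[...,2]>90);m[:180]=0;m[210:]=0;m[:,:280]=0;m[:,315:]=0
ys,xs=np.nonzero(m);P=np.array([onz("top",(x,y),.128)[:2] for x,y in zip(xs,ys)])
c=P.mean(0);u=np.linalg.svd(P-c)[2][0];ang=np.arctan2(u[1],u[0])%np.pi
w=np.pi/2+v[3]-ang;print(len(xs),c,"theta",ang,"wing",w)
g=W(v,L(.12,.04,.09)); R=Rt(ang); print(g)
print("above",delta(g+[0,0,.06],R)); print("at",delta(g+[0,0,-.015],R))
E
```

```text
55 [ 0.5866631  -0.02171972] theta 1.7755333379528402 wing -0.29339944737352397
[ 0.58873655 -0.02326289  0.12051897]
above [ 0.1026  0.0008  0.049   0.0644 -0.4487 -0.2883]
at [ 0.0699  0.001   0.1165  0.0644 -0.4487 -0.2883]
```

jog_arm(motion=[[[0.01, 0, -0.01, 0.006, -0.09, -0.055, 0], [0.025, 0, 0, 0.02, -0.18, -0.11, 0], [0.05, 0, 0.015, 0.03, -0.27, -0.17, 0], [0.075, 0, 0.03, 0.05, -0.36, -0.23, 0], [0.1026, 0.001, 0.049, 0.064, -0.449, -0.288, 0], [0.1026, 0.001, 0.049, 0.064, -0.449, -0.288, 0], [0.1026, 0.001, 0.049, 0.064, -0.449, -0.288, 0]]])

```text
clock: 7.63
position: [0.589, -0.0157, 0.1809]
ee_rot: [-1.968, -2.449, -0.002]
force: [0.5, -2.1, -1.4]
width: 0.502
gripper_force: 0.0
```

```bash
python3 - <<'E'
from fit import *
g=W(v,L(.12,.04,.09)); R=Rt(1.7755); o=observe();print(o["position"],o["joints"].round(2),o["force"])
print("at",delta(g+[0,0,-.015],R))
E
```

```text
[ 0.58897323 -0.01569945  0.18093139] [ 0.34  0.49 -0.58  1.69  0.29  1.06 -0.11] [ 0.45686153 -2.09591037 -1.38336547]
at [-0.0074 -0.0019  0.0754  0.001  -0.001   0.0123]
```

jog_arm(motion=[[[-0.005, -0.002, 0.02, 0, 0, 0.01, 0], [-0.007, -0.002, 0.045, 0, 0, 0.012, 0], [-0.007, -0.002, 0.045, 0, 0, 0.012, 0], [-0.007, -0.002, 0.045, 0, 0, 0.012, 0]]])

```text
clock: 7.97
position: [0.5878, -0.033, 0.1349]
ee_rot: [-2.001, -2.42, 0.003]
force: [-0.3, 0.6, 0.3]
width: 0.502
gripper_force: 0.0
```

```bash
python3 - <<'E'
from fit import *
g=W(v,L(.12,.04,.09)); R=Rt(1.7755); o=observe();print(o["position"],o["joints"].round(2),o["force"])
print("at",delta(g+[0,0,-.015],R))
E
```

```text
[ 0.58781216 -0.03296558  0.13491624] [ 0.35  0.53 -0.55  1.74  0.33  0.97 -0.14] [-0.28366026  0.58308534  0.30514692]
at [ 0.0094  0.0028  0.0294 -0.0025  0.0003 -0.0157]
```

jog_arm(motion=[[[0.007, 0.002, 0.01, 0, 0, -0.012, 0], [0.007, 0.002, 0.02, 0, 0, -0.012, 0], [0.007, 0.002, 0.03, 0, 0, -0.012, 0], [0.007, 0.002, 0.03, 0, 0, -0.012, 0], [0.007, 0.002, 0.03, 0, 0, -0.012, 0]]])

```text
clock: 8.38
position: [0.5895, -0.024, 0.1058]
ee_rot: [1.983, 2.435, -0.001]
force: [-0.1, -0.3, 0.3]
width: 0.5
gripper_force: 0.0
```

```bash
python3 - <<'E'
from fit import *
g=W(v,L(.12,.04,.09)); R=Rt(1.7755); o=observe();print(o["position"],o["joints"].round(2),o["force"])
print("at",delta(g+[0,0,-.015],R))
cv2.imwrite("pics/h.png",cv2.resize(get_image("side")[140:230,210:330],None,fx=6,fy=6,interpolation=cv2.INTER_CUBIC)[...,::-1])
E
```

```text
[ 0.58953684 -0.02404268  0.10580841] [ 0.32  0.57 -0.54  1.76  0.36  0.91 -0.17] [-0.12229259 -0.32492022  0.31694718]
at [ 0.0009 -0.0006  0.0003  0.0004  0.0013 -0.0011]
```

View pics/h.png

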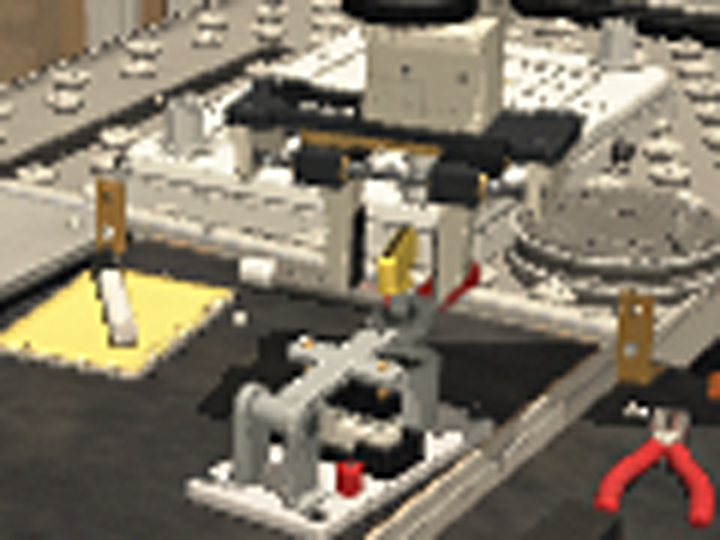

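The yellow wing at crop (398,260) stands midway between the fingers. Closing firmly.

jog_arm(motion=[[[0, 0, 0, 0, 0, 0, 1], [0, 0, 0, 0, 0, 0, 1], [0, 0, 0, 0, 0, 0, 1], [0, 0, 0, 0, 0, 0, 1], [0, 0, 0, 0, 0, 0, 1], [0, 0, 0, 0, 0, 0, 1], [0, 0, 0, 0, 0, 0, 1], [0, 0, 0, 0, 0, 0, 1]]], force=60)

```text
clock: 9.1
position: [0.5898, -0.0241, 0.1063]
ee_rot: [1.983, 2.434, -0.0]
force: [-0.3, -0.8, -1.1]
width: 0.118
gripper_force: 59.9
```

jog_arm(motion=[[[0, 0, 0, 0, 0, 0.08, 1], [0, 0, 0, 0, 0, 0.16, 1], [0, 0, 0, 0, 0, 0.24, 1], [-0.001, 0, 0.004, 0, 0, 0.27, 1], [-0.0015, -0.0005, 0.008, 0, 0, 0.27, 1], [-0.002, -0.0005, 0.012, 0, 0, 0.27, 1], [-0.002, -0.0005, 0.013, 0, 0, 0.27, 1], [-0.002, -0.0005, 0.013, 0, 0, 0.27, 1]]])

```text
clock: 9.77
position: [0.5904, -0.0258, 0.0935]
ee_rot: [2.291, 2.146, 0.003]
force: [-1.5, 0.1, 6.9]
width: 0.118
gripper_force: 60.0
```

```bash
cat > st.py <<'E'
from fit import *
o=observe();R=Ro.from_rotvec(o["ee_rot"]);x=R.apply([1,0,0]);th=np.arctan2(x[1],x[0])
print(o["position"].round(4),"wing~",round(np.pi/2+v[3]-th,3),"F",o["force"].round(1),"M",o["ft_torque"].round(2),o["joints"].round(2),o["width"].round(3),o["clock"])
E
python3 st.py
```

```text
Traceback (most recent call last):
  File "st.py", line 3, in <module>
    print(o["position"].round(4),"wing~",round(np.pi/2+v[3]-th,3),"F",o["force"].round(1),"M",o["ft_torque"].round(2),o["joints"].round(2),o["width"].round(3),o["clock"])
                                                                                                                                           ^^^^^^^^^^^^^^^^
AttributeError: 'float' object has no attribute 'round'
```

jog_arm(motion=[[[0, 0, 0.002, 0, 0, 0, 1], [0, 0, 0.003, 0, 0, 0, 1], [0, 0, 0.003, 0, 0, 0, 1], [0, 0, 0.003, 0, 0, 0, 1]]])

```text
clock: 10.1
position: [0.5904, -0.0261, 0.091]
ee_rot: [2.291, 2.146, 0.002]
force: [-2.4, -1.5, 8.0]
width: 0.116
gripper_force: 60.0
```

```bash
sed -i 's/o\["width"\].round(3)/round(float(o["width"]),3)/' st.py; python3 st.py
```

```text
[ 0.5904 -0.0261  0.091 ] wing~ -0.023 F [-2.4 -1.5  8. ] M [ 0.31  0.23 -0.06] [ 0.27  0.57 -0.46  1.78  0.32  0.86 -0.4 ] 0.116 10.1
```

jog_arm(motion=[[[0, 0, 0.002, 0, 0, 0, 1], [0, 0, 0.004, 0, 0, 0, 1], [0, 0, 0.004, 0, 0, 0, 1], [0, 0, 0.004, 0, 0, 0, 1]]])

```text
clock: 10.43
position: [0.5906, -0.0264, 0.0889]
ee_rot: [2.29, 2.144, 0.002]
force: [-9.3, -1.9, 29.5]
width: 0.115
gripper_force: 60.0
```

```bash
python3 st.py
```

```text
[ 0.5906 -0.0264  0.0889] wing~ -0.023 F [-9.3 -1.9 29.5] M [-0.06  2.1  -0.05] [ 0.27  0.57 -0.46  1.78  0.33  0.86 -0.4 ] 0.115 10.4333
```

The key is blocked at TCP z of about 0.0895. Next is a loop of lift, turn 0.15, and press.

jog_arm(motion=[[[0, 0, -0.004, 0, 0, 0, 1], [0, 0, -0.005, 0, 0, 0.08, 1], [0, 0, -0.005, 0, 0, 0.15, 1], [0, 0, -0.003, 0, 0, 0.15, 1], [0, 0, -0.001, 0, 0, 0.15, 1], [0, 0, 0, 0, 0, 0.15, 1], [0, 0, 0, 0, 0, 0.15, 1], [0, 0, 0, 0, 0, 0.15, 1]]])

```text
clock: 11.1
position: [0.5909, -0.0265, 0.0878]
ee_rot: [2.445, 1.967, 0.003]
force: [-2.6, -2.0, 15.3]
width: 0.116
gripper_force: 60.0
```

```bash
python3 st.py
```

```text
[ 0.5909 -0.0265  0.0878] wing~ 0.127 F [-2.6 -2.  15.3] M [ 0.04  0.46 -0.13] [ 0.25  0.57 -0.42  1.79  0.3   0.85 -0.53] 0.116 11.1
```

jog_arm(motion=[[[0, 0, 0.002, 0, 0, 0, 1], [0, 0, 0.003, 0, 0, 0, 1], [0, 0, 0.003, 0, 0, 0, 1], [0, 0, 0.003, 0, 0, 0, 1]]])

```text
clock: 11.43
position: [0.5911, -0.0265, 0.0869]
ee_rot: [2.444, 1.966, 0.004]
force: [-10.2, -2.2, 36.4]
width: 0.115
gripper_force: 60.0
```

```bash
python3 st.py
```

```text
[ 0.5911 -0.0265  0.0869] wing~ 0.127 F [-10.2  -2.2  36.4] M [-0.22  2.2  -0.15] [ 0.25  0.57 -0.42  1.79  0.3   0.85 -0.53] 0.115 11.4333
```

jog_arm(motion=[[[0, 0, -0.004, 0, 0, 0, 1], [0, 0, -0.006, 0, 0, 0.08, 1], [0, 0, -0.006, 0, 0, 0.15, 1], [0, 0, -0.004, 0, 0, 0.15, 1], [0, 0, -0.002, 0, 0, 0.15, 1], [0, 0, -0.001, 0, 0, 0.15, 1], [0, 0, -0.001, 0, 0, 0.15, 1], [0, 0, -0.001, 0, 0, 0.15, 1]]])

```text
clock: 12.1
position: [0.5909, -0.0275, 0.0852]
ee_rot: [2.585, 1.777, 0.003]
force: [-1.9, -3.4, 8.9]
width: 0.119
gripper_force: 60.0
```

```bash
python3 st.py
```

```text
[ 0.5909 -0.0275  0.0852] wing~ 0.278 F [-1.9 -3.4  8.9] M [-0.52 -0.21  0.06] [ 0.22  0.56 -0.38  1.79  0.27  0.84 -0.66] 0.119 12.1
```

jog_arm(motion=[[[0, 0, 0.002, 0, 0, 0, 1], [0, 0, 0.004, 0, 0, 0, 1], [0, 0, 0.004, 0, 0, 0, 1], [0, 0, 0.004, 0, 0, 0, 1]]])

```text
clock: 12.43
position: [0.5908, -0.0282, 0.0813]
ee_rot: [2.585, 1.776, 0.002]
force: [-0.8, -5.6, 10.5]
width: 0.116
gripper_force: 60.0
```

```bash
python3 st.py
```

```text
[ 0.5908 -0.0282  0.0813] wing~ 0.278 F [-0.8 -5.6 10.5] M [-0.87  0.07  0.  ] [ 0.22  0.57 -0.38  1.79  0.28  0.83 -0.66] 0.116 12.4333
```

The key is dropping into the slot, so I'll push on until the force rises.

jog_arm(motion=[[[0, 0, 0.002, 0, 0, 0, 1], [0, 0, 0.004, 0, 0, 0, 1], [0, 0, 0.004, 0, 0, 0, 1], [0, 0, 0.004, 0, 0, 0, 1]]])

```text
clock: 12.77
position: [0.5908, -0.0286, 0.0782]
ee_rot: [2.585, 1.775, 0.001]
force: [-6.2, -7.2, 21.3]
width: 0.115
gripper_force: 60.0
```

```bash
python3 st.py
```

```text
[ 0.5908 -0.0286  0.0782] wing~ 0.279 F [-6.2 -7.2 21.3] M [-1.    1.08  0.01] [ 0.22  0.57 -0.38  1.8   0.28  0.82 -0.66] 0.115 12.7667
```

jog_arm(motion=[[[0, 0, 0.002, 0, 0, 0, 1], [0, 0, 0.002, 0, 0, 0, 1], [0, 0, 0.002, 0, 0, 0.06, 1], [0, 0, 0.002, 0, 0, 0.12, 1], [0, 0, 0.002, 0, 0, 0.18, 1], [0, 0, 0.002, 0, 0, 0.24, 1], [0, 0, 0.002, 0, 0, 0.3, 1], [0, 0, 0.002, 0, 0, 0.36, 1], [0, 0, 0.002, 0, 0, 0.4, 1], [0, 0, 0.002, 0, 0, 0.4, 1]]])

```text
clock: 13.6
position: [0.5914, -0.029, 0.0776]
ee_rot: [2.887, 1.222, 0.005]
force: [-8.9, -8.3, 33.5]
width: 0.114
gripper_force: 60.0
```

```bash
python3 st.py
```

```text
[ 0.5914 -0.029   0.0776] wing~ 0.681 F [-8.9 -8.3 33.5] M [-1.53  1.7   0.01] [ 0.15  0.56 -0.27  1.8   0.2   0.8  -1.  ] 0.114 13.6
```

jog_arm(motion=[[[0, 0, -0.001, 0, 0, 0.09, 1], [0, 0, -0.001, 0, 0, 0.18, 1], [0, 0, -0.001, 0, 0, 0.27, 1], [0, 0, -0.001, 0, 0, 0.36, 1], [0, 0, -0.001, 0, 0, 0.45, 1], [0, 0, -0.001, 0, 0, 0.54, 1], [0, 0, -0.001, 0, 0, 0.63, 1], [0, 0, -0.001, 0, 0, 0.72, 1], [0, 0, -0.001, 0, 0, 0.8, 1], [0, 0, -0.001, 0, 0, 0.8, 1]]])

```text
clock: 14.43
position: [0.5914, -0.0302, 0.0778]
ee_rot: [3.136, -0.004, 0.009]
force: [-5.0, -10.9, 23.9]
width: 0.114
gripper_force: 60.0
```

```bash
python3 st.py
```

```text
[ 0.5914 -0.0302  0.0778] wing~ 1.485 F [ -5.  -10.9  23.9] M [-2.29  0.87  0.  ] [-0.    0.54 -0.06  1.82  0.05  0.78 -1.66] 0.114 14.4333
```

jog_arm(motion=[[[0, 0, -0.001, 0, 0, 0.04, 1], [0, 0, -0.001, 0, 0, 0.08, 1], [0, 0, -0.001, 0, 0, 0.12, 1], [0, 0, -0.001, 0, 0, 0.12, 1], [0, 0, -0.001, 0, 0, 0.12, 1]]])

```text
clock: 14.85
position: [0.5914, -0.0303, 0.0781]
ee_rot: [3.131, -0.183, 0.009]
force: [-2.6, -10.1, 15.6]
width: 0.118
gripper_force: 60.1
```

```bash
python3 st.py
```

```text
[ 0.5914 -0.0303  0.0781] wing~ 1.599 F [ -2.6 -10.1  15.6] M [-2.44  0.17  0.41] [-0.03  0.54 -0.03  1.82  0.03  0.78 -1.75] 0.118 14.85
```

The stop is felt (Mz 0.4 N m at about 1.6 rad). I'll open slightly, lift off and check.

jog_arm(motion=[[[0, 0, -0.002, 0, 0, 0.1, 0.62], [0, 0, -0.002, 0, 0, 0.1, 0.62], [0, 0, -0.002, 0, 0, 0.1, 0.62], [0, 0, -0.003, 0, 0, 0.1, 0.6], [0, 0, -0.02, 0, 0, 0.1, 0.6], [0, 0, -0.05, 0, 0, 0.1, 0.6], [0, 0, -0.09, 0, 0, 0.1, 0.6], [0, 0, -0.13, 0, 0, 0.1, 0.5], [0, 0, -0.16, 0, 0, 0.1, 0.5], [0, 0, -0.16, 0, 0, 0.1, 0.5]]])

```text
clock: 15.68
position: [0.5927, -0.0254, 0.2429]
ee_rot: [-3.123, 0.335, -0.019]
force: [1.1, -1.1, 0.4]
width: 0.254
gripper_force: 0.0
```

jog_arm(motion=[[[0, 0.03, 0, 0, 0, 0, 0.5], [0, 0.07, 0, 0, 0, 0, 0.5], [0, 0.11, 0, 0, 0, 0, 0.5], [0, 0.15, 0, 0, 0, 0, 0.5], [0, 0.19, 0, 0, 0, 0, 0.5], [0, 0.22, 0, 0, 0, 0, 0.5], [0, 0.22, 0, 0, 0, 0, 0.5]]])

```text
clock: 16.27
position: [0.5394, -0.2489, 0.2359]
ee_rot: [3.117, -0.351, 0.001]
force: [-0.7, -1.0, -1.3]
width: 0.248
gripper_force: 0.0
```

```bash
python3 st.py; python3 - <<'E'
from fit import *
im=get_image("side")[145:235,205:325];i2=get_image("top")[150:240,235:335]
cv2.imwrite("pics/i.png",np.hstack([cv2.resize(im,None,fx=3.6,fy=3.6,interpolation=cv2.INTER_CUBIC),cv2.resize(i2,None,fx=3.6,fy=3.6,interpolation=cv2.INTER_CUBIC)])[...,::-1])
E
```

```text
[ 0.5394 -0.2489  0.2359] wing~ 1.706 F [-0.7 -1.  -1.3] M [ 0.02  0.03 -0.01] [ 0.28  0.37  0.09  1.65 -0.03  1.12 -1.42] 0.248 16.2667
```

View pics/i.png

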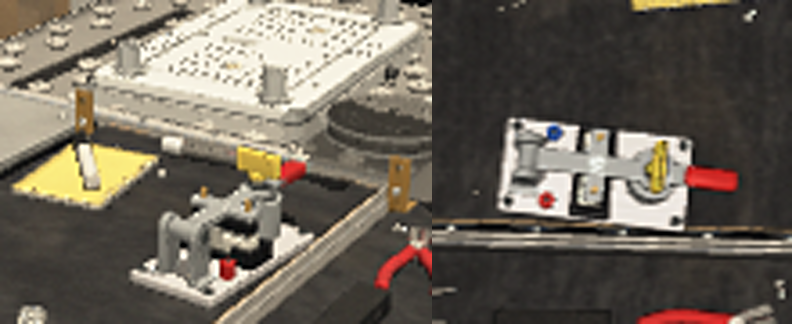

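The wing at top crop (657,166) stands square across the shut lever and sits low. The strip is in its nest and the loose things are undisturbed. Handing in.

```bash
python3 -c "
from cell import *
print(sign_off())"
```

```text
the job is handed in; nothing more can be done
None
```

The lever is shut and locked by the wing, which is square across it at its end stop; the last picture shows the strip in its nest, nothing around the block looked moved, and the job is handed in (no verdict was returned).

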